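# Index the queen carousel and load the marking tube

## Robot

A 6-joint arm with a two-finger parallel gripper is mounted at the origin on the work surface. World frame = base frame: x ahead of the robot, y to its left, z up, the work surface at z = 0. Lengths are in m, angles in degrees, forces in N, time in s.
With the tool pointing down it reaches from about 0.3 to 0.75 m from the base axis. Payload 8.5 kg.
Tool frame: the origin (TCP) lies midway between the tips of the shut fingers; the grasp point (between the pads) lies 19 mm behind it (env.grip_depth is the distance from the TCP to the grasp point, in m); x points along the fingers, y is the direction in which the jaws open and shut, and the axes are right-handed (so a half turn about x gives the same grasp; the last joint's range is limited). The gripper opens to 88 mm and grips with 3 to 60 N. Pads are 18 mm wide; open, the fingers measure 123 mm over their backs; the gripper's body (75 mm by 187 mm) begins 45 mm behind the grasp point.
Start: joints at [54.929, 21.807, 74.336, -0, 83.858, -12.336], TCP at [0.213, 0.507, 0.239] pointing down, gripper open.
Joint ranges: [-178.18, 178.18], [-50.72, 133.34], [12.68, 142.11], [-81.47, 261.47], [9.98, 163.14], [-165.26, 165.26]. Speed limits (degrees/s): [136.94, 136.94, 180, 180, 180, 180].

## Interface

Orientations are given as [roll, pitch, yaw] about the fixed x, y, z axes, in that order (R = Rz(yaw) Ry(pitch) Rx(roll)).
In Python, from cell import env gives the robot as it stands.
- The arm moves only by the tool apply_moves, never from a script. Its argument "plan" is text: rows parted by semicolons, each of 6 numbers parted by spaces: the shift along the world's x, y, z in mm, then the turn, a rotation vector about the world's x, y, z in rad. A call has 1 to 12 rows; each row shifts and turns the commanded pose from where the row before left it; what a row does not reach is not made up. A row lasts 1/8 s, in which the tool goes at most 62.5 mm and 10.7 degrees, less where a joint would pass 70% of its speed; a pose out of reach is approached as far as the arm can. A call with a gripper value outside its range is refused whole. "claw" is the opening, from -1 (shut) to 1 (fully open), set as the call begins (left out, the last holds). The fingers move at their own pace and stop on an object; "squeeze" is the grip in N (left out, the last holds). Time passes only in rows, so rows that do not move let the fingers close. It gives the time, the measured TCP pose, the force and the opening at its end, in the units of the state.
- env.read_state(): the state, without advancing time (a new reading comes with each control period).
- env.snapshot(name): name is "scene" or "top" or "wrist"; returns a dict with "img" (400x640x3 uint8, red, green, blue), "camera_matrix" (3x3 intrinsics, pixels), "pose" (4x4, takes a point from camera to world coordinates). Camera axes: x right, y down, z forward; pixel columns grow to the right and rows downward; lengths in m; the calibration is good to about 2 mm. A picture is of the moment at which its call begins. There is no depth.
- env.sign_off(): hands the job in, once; it reports no verdict.
The state is a dict: "time_s": time; "qpos": joint angles; "dq": joint speeds; "effort": joint torques, N m; "tcp_pos": TCP position; "tcp_rot": TCP orientation; "ft_force": force on the tool from outside, world axes, zero at the start; "wrist_torque": the same for the moment, N m; "width": finger opening in m.
Only numpy, scipy, OpenCV 4.12 (cv2) and the standard library are available. Lean on these libraries where they do the work, as an engineer would, in place of code of your own. Each camera call takes 0.05 s, during which the arm holds its last target.

## Task

Push the queen carousel round counter-clockwise (seen from above) by a spoke until its sprung plunger clicks over the hump into the notch at the yellow socket; keep the push on it under 20 N all the way. Then stand the clear glass marking tube upright in the yellow socket, lowering it in by hand rather than dropping it, and let go, with the plunger still in its notch. Leave the canister, staple pot, copper plate and steel square where they are.

Things in the scene. Friction and masses are not known exactly. Their poses are not given: they have to be found in the camera images.
- stand: Fixed grey round foot of the carousel, 170 mm across; origin on the vertical turning axis at shelf height. Its x axis is the nominal index direction, from the axis towards the grey index bracket. The bracket (135 to 230 mm from the axis, up to 55 mm high) is clamped by hand anywhere within 0.14 rad of that direction and is not measured: the click has to be felt.
- carousel (a joint): Turn of the carousel, rad, growing counter-clockwise from above, limits -1.75 and 0.3. At 0 the yellow socket points along the stand's x axis. Starts between -1.45 and -0.8; bearing drag about 1 N at the spokes; stays where it is left. Clicked home it reads a fixed but unknown value between -0.15 and 0.15, and the plunger then keeps the disc from turning back or on.
- plunger (a joint): Outward travel of the sprung index plunger in the bracket (brass nose at height 41 mm, black pull knob outside), m: 0 fully in and clear of the rim before the cam, about 0.0035 on the first step, about 0.007 on top of the hump, below 0.0015 again only when it has dropped into the notch.
- yellow_socket (a point): Centre of the yellow socket's floor (the disc's top face, height 47 mm), 72 mm from the axis; moves with the carousel. The collar round it is 36 mm inside and 22 mm high.
- push_spoke (a point): Point on the centre line of the spoke opposite the yellow socket, 105 mm from the axis, height 85 mm; moves with the carousel. Three such level round steel spokes, 12 mm thick, run out from the hub at 60, 180 and 300 degrees counter-clockwise from the yellow socket, each with an 18 mm black ball 107 mm from the axis. Free space below and beside them for a finger.
- tube: Loose clear glass queen marking tube standing upright on the shelf, 29 mm diameter, 92 mm high, about 60 g, dark foot ring and an orange cap at the top; origin at the centre of its underside, z up.
- canister: Aluminium screw-top canister, 76 mm diameter, 104 mm high, loose, not to be moved; origin at the centre of its underside.
- staple_pot: Cream ceramic pot of frame staples, 74 mm diameter, 60 mm high, loose, not to be moved; origin at the centre of its underside.
- escape_plate: Tarnished copper bee escape plate, 120 x 80 x 4 mm, lying flat, loose, not to be moved; origin at the centre of its underside.
- steel_square: Steel square with a rusted corner lying flat, 4 mm thick, arms 200 mm (along its x) and 145 mm (along its y), 25 mm wide, not to be moved; origin at the corner.
- hub_top (a point): Top centre of the carousel's hub (radius 18 mm), on the axis, height 102 mm. The carousel is a bare metal disc 228 mm across, top face at height 47 mm. Three socket collars stand on it between the spokes, centres 72 mm from the axis, 43 mm outside, 36 mm inside, 22 mm high: yellow at 0, white at 120, blue at 240 degrees counter-clockwise from the yellow one.
- cam_notch (a point): Notch in the rim below the yellow socket, 117 mm from the axis, height 41 mm; moves with the carousel. Turning counter-clockwise the plunger climbs a step from 31 to 19 degrees before it (3 to 6 N at 85 mm radius), rides level, climbs a hump from 9 degrees (6 to 11 N), and drops in: the click, throwing the spoke about 6 mm ahead of the finger. Pushing on then meets the rigid red stop lug.

How it is judged (in metres and radians):
On the way, in this order (a step that is already met when the one before it is completed fails the run):
1. the plunger has clicked over the hump into the notch at the yellow socket (value of joint plunger below 0.0015 m and value of joint carousel above -0.16 rad), for 0.3 s.
2. the tube, held in the fingers, is lowered into the yellow socket to within 8 mm of its floor (horizontal distance between tube and yellow_socket below 0.008 m and z of tube in the frame of yellow_socket below 0.008 m and contact force between the fingers and tube above 0.5 N and value of joint plunger below 0.0015 m), for 0.05 s.
At the end, for the whole second after the job is handed in: The plunger is in the notch (travel under 1.5 mm, carousel joint over -0.16 rad); the tube stands released and at rest on the floor of the yellow socket, within 6 mm of its centre, under 3 mm above the floor and within 0.08 rad of upright (all of step 1 and horizontal distance between tube and yellow_socket below 0.006 m and z of tube in the frame of yellow_socket below 0.003 m and angle between tube's own z axis and vertical below 0.08 rad and linear speed of tube below 0.01 m/s and contact force between each of the arm, the fingers and tube below 0.05 N); the robot touches nothing.
It fails at once if the robot pushes on the carousel with more than 20 N (contact force between any of the fingers, the arm and carousel above 20 N).
It fails at once if the canister, staple pot, copper plate or steel square is moved by more than 15 mm (distance of any of canister, staple_pot, escape_plate, steel_square from where it was at the start of the episode above 0.015 m).
It also fails if it takes over 72 s, if anything falls off the work surface, if the arm or the gripper's body presses on something with over 40 N, if the wrist force passes 120 N, or if a joint passes its speed limit or range.

## Working session

There is one attempt and no reset: what is moved stays moved. The work goes in short steps, Python scripts to look and compute and a tool call to move; the robot and the scene stay as the last step left them, time stands still between calls to the robot, and variables do not carry over. Pictures are saved under pics/ and viewed, and the job is handed in when it is done.

Besides the shell and the picture viewer there is one more tool, called after "Emit:" by a JSON object that holds its "name" and its "arguments", one argument or row to a line. apply_moves: Moves the arm, as the interface text tells. Its arguments: {"type":"object","properties":{"plan":{"type":"string"},"claw":{"type":"number"},"squeeze":{"type":"number"}},"required":["plan"]}

```bash
mkdir -p pics; ls; cat > h.py <<'E'
from cell import env
import numpy as np, cv2
def snap(cam,name):
    s=env.snapshot(cam); cv2.imwrite(f'pics/{name}.png',s['img'][:,:,::-1]); np.savez(f'pics/{name}.npz',K=s['camera_matrix'],P=s['pose']); return s
def ld(name):
    d=np.load(f'pics/{name}.npz'); return d['K'],d['P']
def p2w(name,u,v,z):
    K,P=ld(name); r=P[:3,:3]@np.linalg.solve(K,[u,v,1.]); o=P[:3,3]; return o+r*(z-o[2])/r[2]
def w2p(name,X):
    K,P=ld(name); c=P[:3,:3].T@(np.array(X)-P[:3,3]); q=K@c; return q[:2]/q[2]
def crop(name,u0,v0,w,h,k,out):
    im=cv2.imread(f'pics/{name}.png')[v0:v0+h,u0:u0+w]; cv2.imwrite(f'pics/{out}.png',cv2.resize(im,None,fx=k,fy=k,interpolation=cv2.INTER_CUBIC))
E
python3 - <<'E'
from h import *
for c in ['top','scene','wrist']: 
    s=snap(c,c+'0'); print(c,s['pose'].round(3).tolist(),s['camera_matrix'].round(1).tolist())
print(env.read_state())
E
```

```text
pics
top [[0.0, -0.999, 0.053, 0.416], [-1.0, -0.002, -0.024, 0.05], [0.024, -0.053, -0.998, 1.191], [0.0, 0.0, 0.0, 1.0]] [[399.9, 0.0, 323.4], [0.0, 399.9, 197.3], [0.0, 0.0, 1.0]]
scene [[-0.652, 0.425, -0.628, 1.305], [0.758, 0.373, -0.535, 0.738], [0.007, -0.825, -0.566, 0.833], [0.0, 0.0, 0.0, 1.0]] [[447.5, 0.0, 313.4], [0.0, 447.5, 201.9], [0.0, 0.0, 1.0]]
wrist [[0.386, 0.881, 0.273, 0.142], [0.922, -0.368, -0.116, 0.537], [-0.002, 0.297, -0.955, 0.385], [0.0, 0.0, 0.0, 1.0]] [[328.5, 0.0, 319.6], [0.0, 328.5, 199.6], [0.0, 0.0, 1.0]]
{'time_s': 0.15, 'qpos': array([ 5.49292367e+01,  2.18322911e+01,  7.43702577e+01, -5.92508302e-04,
        8.38580270e+01, -1.23346547e+01]), 'dq': array([ 0.06522665, -0.08534179, -0.12717188,  0.03313418, -0.02512175,
       -0.1038218 ]), 'effort': array([ 2.56082923e-03, -4.38081837e+01, -2.24614781e+01,  7.13928812e-02,
        3.43400391e-02, -1.16028295e-04]), 'tcp_pos': array([0.21244396, 0.50709528, 0.23830464]), 'tcp_rot': array([-101.777527  ,   89.93942136, -124.51357188]), 'ft_force': array([-1.08230909, -0.39941724,  0.25088442]), 'wrist_torque': array([ 0.02138416, -0.01513465,  0.01477395]), 'width': 0.08820209529690397}
```

View pics/top0.png

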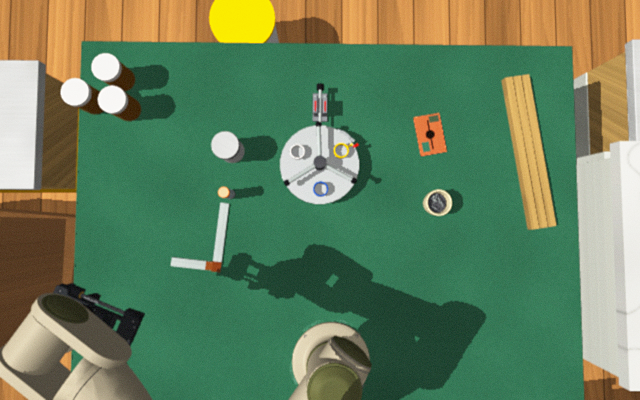

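View pics/scene0.png

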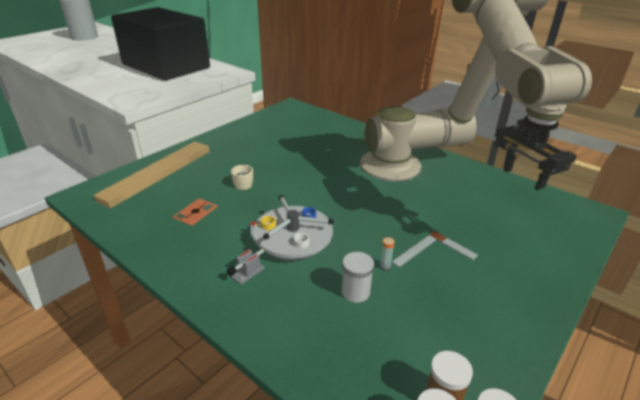

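View pics/wrist0.png

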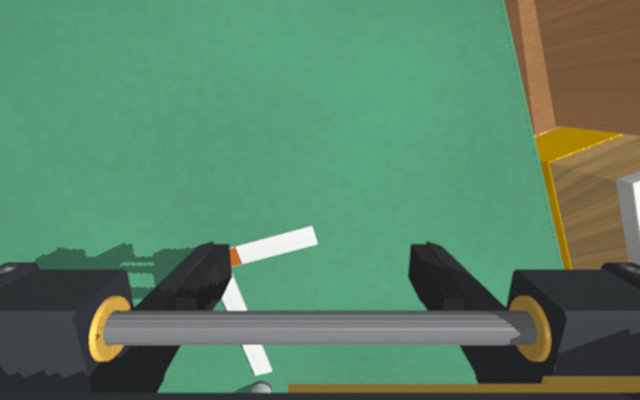

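```bash
python3 - <<'E'
from h import *
crop('top0',200,70,200,150,4,'c1')
crop('scene0',220,180,200,130,4,'c2')
E
```

```text
(no output)
```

View pics/c1.png

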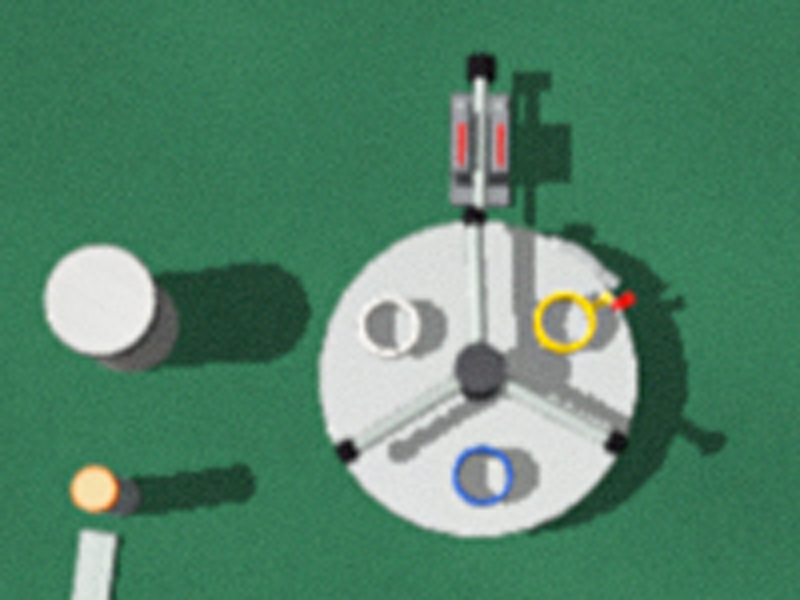

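View pics/c2.png

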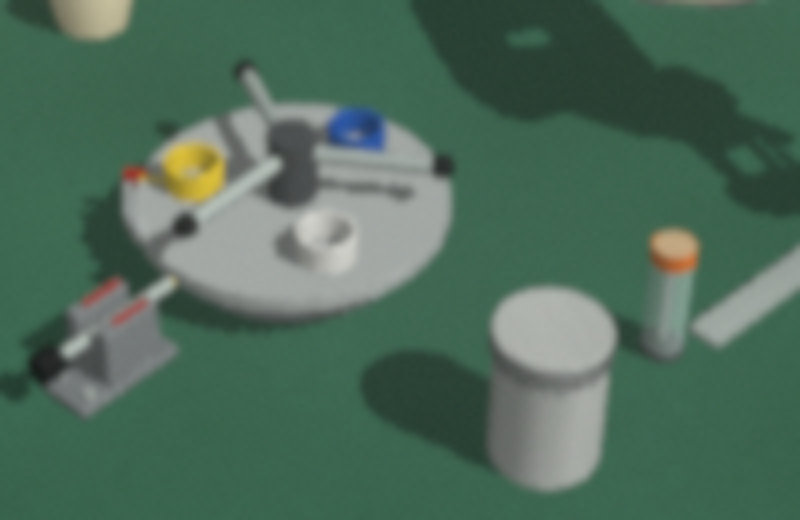

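```bash
python3 - <<'E'
from h import *
f=lambda u,v,z:p2w('top0',200+(u-1.5)/4,70+(v-1.5)/4,z)
for n,u,v,z in [('hub',481,371,.102),('disc',479,378,.047),('Y',565,322,.069),('W',391,327,.069),('B',483,476,.069),('k1',475,215,.085),('k2',347,452,.085),('k3',617,442,.085),('tube',95,489,.092),('can',100,300,.104),('pk',481,67,.041),('rod',480,130,.045)]:
    print(n,f(u,v,z).round(4))
c=np.mean([f(*a)[:2] for a in [(475,215,.085),(347,452,.085),(617,442,.085)]],0);print(c)
c2=np.mean([f(*a)[:2] for a in [(565,322,.069),(391,327,.069),(483,476,.069)]],0);print(c2)
for a,off in [((565,322,.069),0),((391,327,.069),120),((483,476,.069),240)]:
    d=f(*a)[:2]-c2;print(np.hypot(*d),np.degrees(np.arctan2(d[1],d[0]))-off)
for a,off in [((475,215,.085),60),((347,452,.085),180),((617,442,.085),300)]:
    d=f(*a)[:2]-c;print(np.hypot(*d),np.degrees(np.arctan2(d[1],d[0]))-off)
g=lambda u,v,z:p2w('top0',u,v,z)
print('square',g(214,266,.004),g(223,204,.004),g(172,263,.004))
print('plate',g(430,134,.004),'pot',g(437,202,.06))
cc=np.array(c2);d=f(481,67,.041)[:2]-cc;print('brk',np.degrees(np.arctan2(d[1],d[0])))
# scene tube checks
s=lambda u,v,z:p2w('scene0',220+(u-1.5)/4,180+(v-1.5)/4,z)
print('tube scene',s(674,247,.092),'hub',s(293,138,.102),'Y',s(195,158,.069))
E
```

```text
hub [0.5691 0.033  0.102 ]
disc [0.5718 0.0336 0.047 ]
Y [ 0.6089 -0.0269  0.069 ]
W [0.6048 0.0961 0.069 ]
B [0.4995 0.0311 0.069 ]
k1 [0.6812 0.037  0.085 ]
k2 [0.5148 0.1255 0.085 ]
k3 [ 0.5222 -0.0618  0.085 ]
tube [0.4883 0.297  0.092 ]
can [0.6165 0.2926 0.104 ]
pk [0.8011 0.0323 0.041 ]
rod [0.7533 0.033  0.045 ]
[0.57272358 0.03356079]
[0.5710474  0.03340274]
0.07117954653422946 -57.89707490632162
0.07114418616946243 -58.28765118750876
0.07158156694308859 -418.1168261089775
0.10853675359031369 -58.15858221846411
0.10866424917930888 -57.761572255226824
0.10794821733777103 -417.9013555855727
square [0.2766909  0.34111356 0.004     ] [0.45824206 0.3173948  0.004     ] [0.28568876 0.46311756 0.004     ]
plate [ 0.67032519 -0.30070434  0.004     ] pot [ 0.46268428 -0.30154732  0.06      ]
brk -0.28048668894903533
tube scene [0.49173039 0.30135518 0.092     ] hub [0.57655578 0.04273223 0.102     ] Y [ 0.60760052 -0.0247152   0.069     ]
```

```bash
python3 - <<'E'
from h import *
from scipy.spatial.transform import Rotation as R
s=env.read_state();M=R.from_euler('xyz',s['tcp_rot'],degrees=True).as_matrix();print(M.round(4)); print(np.degrees(np.arctan2(M[1,1],M[0,1])))
E
```

```text
[[-6.000e-04  3.865e-01  9.223e-01]
 [-9.000e-04  9.223e-01 -3.865e-01]
 [-1.000e+00 -1.000e-03 -2.000e-04]]
67.26396152051103
```

Emit:
{"name": "apply_moves", "arguments": {
  "plan": "34.3 -38 0 0 0 -0.061; 34.3 -38 0 0 0 -0.061; 34.3 -38 0 0 0 -0.061; 34.3 -38 0 0 0 -0.061; 34.3 -38 0 0 0 -0.061; 34.3 -38 0 0 0 -0.061; 34.3 -38 0 0 0 -0.061; 34.3 -38 0 0 0 -0.061; 34.3 -38 0 0 0 -0.061; 34.3 -38 0 0 0 -0.061; 0 0 0 0 0 0; 0 0 0 0 0 0",
  "claw": -1
}}

```text
time_s: 1.65
tcp_pos: [0.555, 0.1277, 0.2385]
tcp_rot: [-136.5, 89.9, 165.9]
ft_force: [0.2, -0.5, -0.1]
width: 0.0003
```

Emit:
{"name": "apply_moves", "arguments": {
  "plan": "0 0 -40 0 0 0; 0 0 -40 0 0 0; 0 0 -30 0 0 0; 0 0 0 0 0 0"
}}

```text
time_s: 2.15
tcp_pos: [0.5539, 0.1284, 0.1275]
tcp_rot: [-123.1, 89.8, 179.3]
ft_force: [0.1, 0.2, -0.5]
width: 0.0002
```

```bash
python3 - <<'E'
from h import *
snap('wrist','w1');snap('top','t1');snap('scene','s1');crop('t1',200,70,200,150,4,'c3');crop('s1',200,100,200,150,4,'c4')
E
```

```text
(no output)
```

View pics/w1.png

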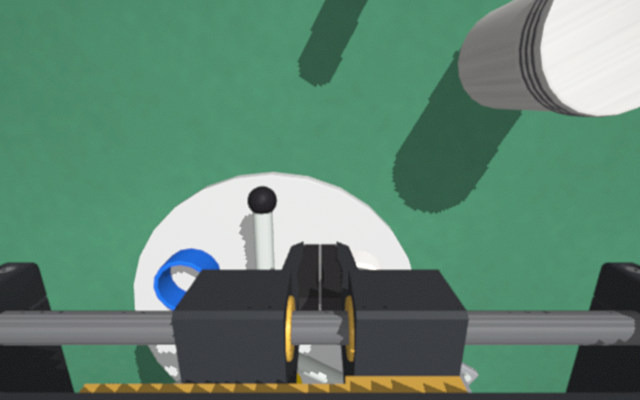

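View pics/c4.png

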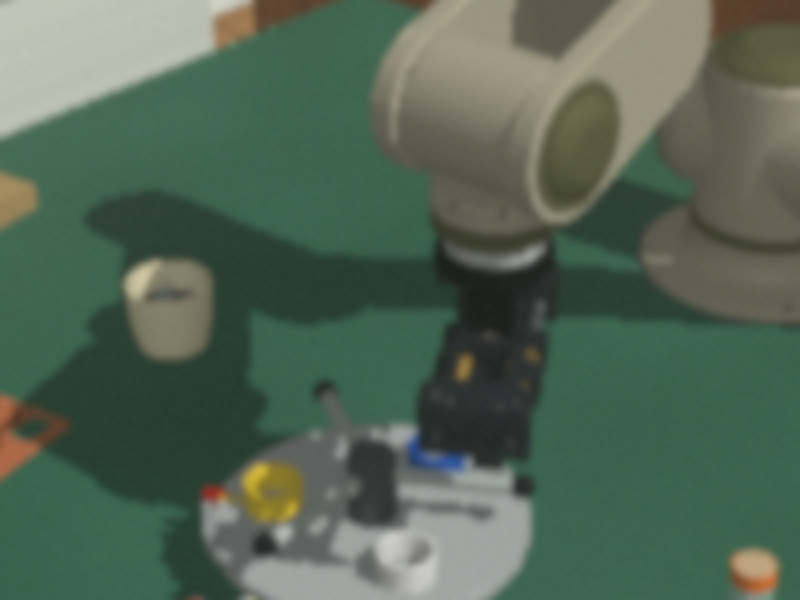

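Emit:
{"name": "apply_moves", "arguments": {
  "plan": "2.9 -4.7 -15 0 0 0; 0 0 -15 0 0 0; 0 0 -15 0 0 0; 0 0 -9 0 0 0; 0 0 0 0 0 0"
}}

```text
time_s: 2.92
tcp_pos: [0.5582, 0.1226, 0.0739]
tcp_rot: [-122.9, 89.9, 179.5]
ft_force: [-0.8, -0.2, 0.3]
width: 0.0003
```

Emit:
{"name": "apply_moves", "arguments": {
  "plan": "-0.85 -0.53 0 0 0 0; -0.85 -0.53 0 0 0 0; -0.85 -0.53 0 0 0 0; -0.85 -0.53 0 0 0 0; -0.85 -0.53 0 0 0 0; -0.85 -0.53 0 0 0 0; -0.85 -0.53 0 0 0 0; -0.85 -0.53 0 0 0 0; -0.85 -0.53 0 0 0 0; -0.85 -0.53 0 0 0 0; 0 0 0 0 0 0"
}}

```text
time_s: 4.3
tcp_pos: [0.5499, 0.1172, 0.0748]
tcp_rot: [-162.9, 90.0, 139.4]
ft_force: [0.8, 0.8, -0.1]
width: 0.0005
```

Emit:
{"name": "apply_moves", "arguments": {
  "plan": "-0.85 -0.53 0 0 0 0; -0.85 -0.53 0 0 0 0; -0.85 -0.53 0 0 0 0; -0.85 -0.53 0 0 0 0; -0.85 -0.53 0 0 0 0; -0.85 -0.53 0 0 0 0; -0.85 -0.53 0 0 0 0; -0.85 -0.53 0 0 0 0; -0.85 -0.53 0 0 0 0; -0.85 -0.53 0 0 0 0"
}}

```text
time_s: 5.55
tcp_pos: [0.5414, 0.112, 0.0748]
tcp_rot: [142.1, 90.0, 84.5]
ft_force: [0.0, 1.7, -0.4]
width: 0.0006
```

```bash
python3 - <<'E'
from h import *
snap('wrist','w2');snap('top','t2');crop('t2',220,90,200,150,4,'c5')
E
```

```text
(no output)
```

View pics/w2.png

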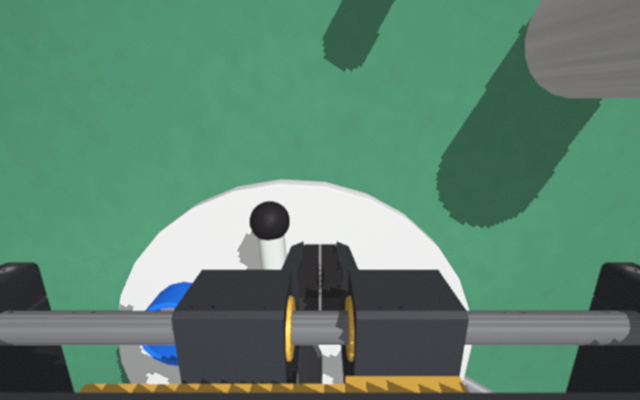

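View pics/c5.png

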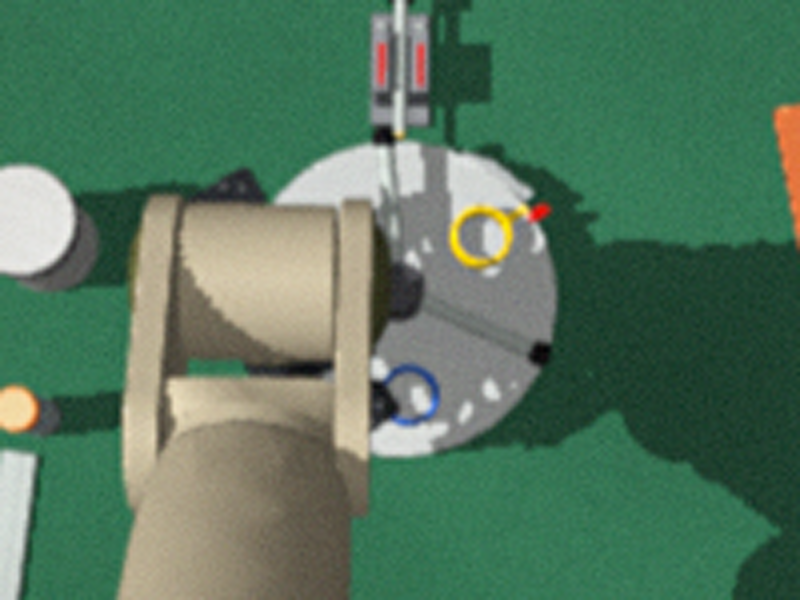

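```bash
cat >> h.py <<'E'
AX=np.array([.571,.0335])
def yang(name,u,v,u0,v0,k=4,z=.069,off=0):
    d=p2w(name,u0+(u-1.5)/k,v0+(v-1.5)/k,z)[:2]-AX; return np.degrees(np.arctan2(d[1],d[0]))-off
def pose():
    from scipy.spatial.transform import Rotation as R
    s=env.read_state(); M=R.from_euler('xyz',s['tcp_rot'],degrees=True).as_matrix()
    return s['tcp_pos'],np.degrees(np.arctan2(M[1,1],M[0,1])),M
def plan(th,dth,n,r,d):
    # spoke angle th, rows
    p,az,M=pose(); out=[]
    for i in range(n+1):
        a=np.radians(th+dth*i); u=np.array([np.cos(a),np.sin(a)]);t=np.array([-u[1],u[0]])
        out.append(AX+r*u-d*t)
    D=np.diff(out,axis=0)*1000
    print('start err mm',(p[:2]-out[0])*1000,'az',az,'tool down',M[:,0])
    print('; '.join(f'{a:.2f} {b:.2f} 0 0 0 {np.radians(dth):.4f}' for a,b in D))
E
python3 - <<'E'
from h import *
print(yang('t2',481,237,220,90),yang('t2',541,353,220,90,z=.085,off=-60), yang('t2',384,133,220,90,z=.085,off=60))
p,az,M=pose();rel=p[:2]-AX;
for th in (123,125,126,127):
    a=np.radians(th);u=np.array([np.cos(a),np.sin(a)]);t=np.array([-u[1],u[0]]);print(th,rel@u,rel@t)
print(az)
E
```

```text
-54.258804494052846 -53.41347605896554 -54.24819116007403
123 0.0818707602330322 -0.017791190276495488
125 0.08119998319158402 -0.020637600690864878
126 0.08082744024569566 -0.022051592593679295
127 0.08043027647851546 -0.023458867367771138
32.31186602231747
```

```bash
python3 -c "
from h import *
plan(126,1.2,12,.081,.022)"
```

```text
start err mm [ 0.14316736 -0.10927841] az 32.31186602231747 tool down [-1.87118231e-04 -1.04012412e-04 -9.99999977e-01]
-1.64 -0.64 0 0 0 0.0209; -1.62 -0.68 0 0 0 0.0209; -1.61 -0.71 0 0 0 0.0209; -1.59 -0.74 0 0 0 0.0209; -1.58 -0.78 0 0 0 0.0209; -1.56 -0.81 0 0 0 0.0209; -1.54 -0.84 0 0 0 0.0209; -1.53 -0.87 0 0 0 0.0209; -1.51 -0.91 0 0 0 0.0209; -1.49 -0.94 0 0 0 0.0209; -1.47 -0.97 0 0 0 0.0209; -1.45 -1.00 0 0 0 0.0209
```

Emit:
{"name": "apply_moves", "arguments": {
  "plan": "-1.6 -0.65 0 0 0 0.026; -1.6 -0.7 0 0 0 0.026; -1.6 -0.7 0 0 0 0.026; -1.6 -0.75 0 0 0 0.026; -1.6 -0.8 0 0 0 0.026; -1.55 -0.8 0 0 0 0.026; -1.55 -0.85 0 0 0 0.026; -1.55 -0.85 0 0 0 0.026; -1.5 -0.9 0 0 0 0.026; -1.5 -0.95 0 0 0 0.026; -1.45 -0.95 0 0 0 0.026; -1.45 -1 0 0 0 0.026"
}}

```text
time_s: 7.15
tcp_pos: [0.5228, 0.102, 0.0747]
tcp_rot: [-113.2, 90.0, -152.9]
ft_force: [-0.2, 2.0, 0.8]
width: 0.0003
```

```bash
python3 -c "
from h import *
print(env.read_state()['ft_force'])
snap('top','t3');crop('t3',220,90,200,150,4,'c6')
plan(140.4,1.,12,.081,.022)"
```

```text
[-0.15166798  1.99353414  0.77630606]
start err mm [ 0.00228473 -0.21488487] az 50.34699412136603 tool down [-2.69936805e-04 -1.95620864e-04 -9.99999944e-01]
-1.19 -0.85 0 0 0 0.0175; -1.17 -0.88 0 0 0 0.0175; -1.16 -0.90 0 0 0 0.0175; -1.14 -0.92 0 0 0 0.0175; -1.13 -0.94 0 0 0 0.0175; -1.11 -0.96 0 0 0 0.0175; -1.09 -0.97 0 0 0 0.0175; -1.08 -0.99 0 0 0 0.0175; -1.06 -1.01 0 0 0 0.0175; -1.04 -1.03 0 0 0 0.0175; -1.02 -1.05 0 0 0 0.0175; -1.00 -1.07 0 0 0 0.0175
```

View pics/c6.png

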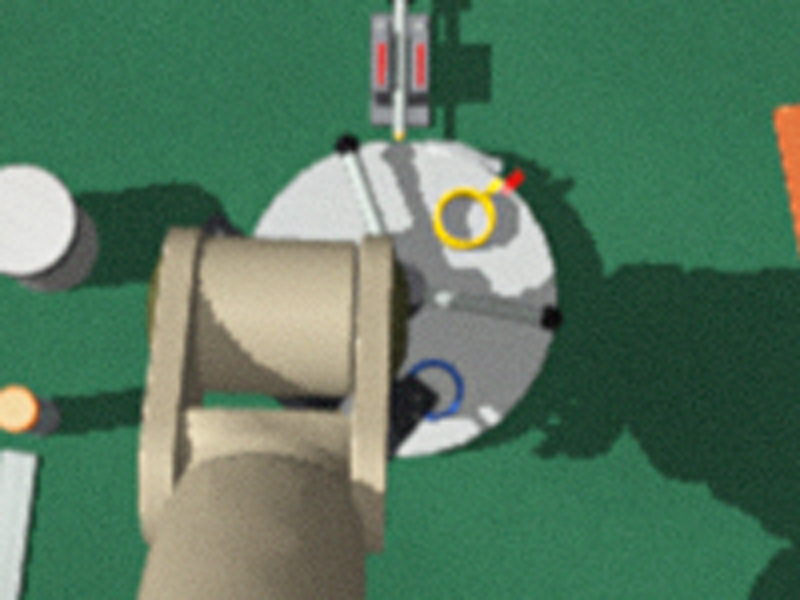

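Emit:
{"name": "apply_moves", "arguments": {
  "plan": "-1.2 -0.85 0 0 0 0.0175; -1.2 -0.9 0 0 0 0.0175; -1.15 -0.9 0 0 0 0.0175; -1.15 -0.9 0 0 0 0.0175; -1.15 -0.95 0 0 0 0.0175; -1.1 -0.95 0 0 0 0.0175; -1.1 -1 0 0 0 0.0175; -1.1 -1 0 0 0 0.0175; -1.05 -1 0 0 0 0.0175; -1.05 -1.05 0 0 0 0.0175; -1 -1.05 0 0 0 0.0175; -1 -1.05 0 0 0 0.0175"
}}

```text
time_s: 8.7
tcp_pos: [0.5097, 0.0905, 0.0748]
tcp_rot: [54.4, 90.0, 26.7]
ft_force: [2.8, 2.7, 0.3]
width: 0.0003
```

```bash
python3 -c "
from h import *
print(yang('t3',464,218,220,90),yang('t3',551,318,220,90,z=.085,off=-60), yang('t3',347,144,220,90,z=.085,off=60))
plan(152.4,.8,12,.081,.022)"
```

```text
-39.66137515214989 -39.712085170762236 -40.324392718449694
start err mm [ 0.29780983 -0.06083005] az 62.28745893836919 tool down [ 3.64792761e-04  1.83244575e-04 -9.99999917e-01]
-0.79 -0.87 0 0 0 0.0140; -0.78 -0.88 0 0 0 0.0140; -0.77 -0.89 0 0 0 0.0140; -0.75 -0.90 0 0 0 0.0140; -0.74 -0.91 0 0 0 0.0140; -0.73 -0.92 0 0 0 0.0140; -0.71 -0.93 0 0 0 0.0140; -0.70 -0.94 0 0 0 0.0140; -0.69 -0.95 0 0 0 0.0140; -0.68 -0.96 0 0 0 0.0140; -0.66 -0.97 0 0 0 0.0140; -0.65 -0.98 0 0 0 0.0140
```

Emit:
{"name": "apply_moves", "arguments": {
  "plan": "-0.8 -0.85 0 0 0 0.014; -0.8 -0.9 0 0 0 0.014; -0.75 -0.9 0 0 0 0.014; -0.75 -0.9 0 0 0 0.014; -0.75 -0.9 0 0 0 0.014; -0.75 -0.9 0 0 0 0.014"
}}

```text
time_s: 9.45
tcp_pos: [0.5053, 0.0853, 0.0748]
tcp_rot: [57.2, 89.9, 34.3]
ft_force: [2.9, 5.1, -1.0]
width: 0.0005
```

Emit:
{"name": "apply_moves", "arguments": {
  "plan": "-0.7 -0.9 0 0 0 0.014; -0.7 -0.95 0 0 0 0.014; -0.7 -0.95 0 0 0 0.014; -0.7 -0.95 0 0 0 0.014; -0.65 -0.95 0 0 0 0.014; -0.65 -1 0 0 0 0.014"
}}

```text
time_s: 10.2
tcp_pos: [0.5012, 0.0795, 0.0748]
tcp_rot: [42.8, 90.0, 24.7]
ft_force: [3.1, 4.0, -0.7]
width: 0.0004
```

```bash
python3 -c "
from h import *
plan(162,.8,12,.081,.022)
plan(171.6,.4,12,.081,.022)"
```

```text
start err mm [0.43248091 0.07742121] az 71.90081228591076 tool down [ 7.53738090e-04  3.46049110e-04 -9.99999656e-01]
-0.63 -0.99 0 0 0 0.0140; -0.62 -0.99 0 0 0 0.0140; -0.61 -1.00 0 0 0 0.0140; -0.59 -1.01 0 0 0 0.0140; -0.58 -1.02 0 0 0 0.0140; -0.56 -1.03 0 0 0 0.0140; -0.55 -1.03 0 0 0 0.0140; -0.54 -1.04 0 0 0 0.0140; -0.52 -1.05 0 0 0 0.0140; -0.51 -1.06 0 0 0 0.0140; -0.49 -1.06 0 0 0 0.0140; -0.48 -1.07 0 0 0 0.0140
start err mm [ 7.1125093  12.43432447] az 71.90081228591076 tool down [ 7.53738090e-04  3.46049110e-04 -9.99999656e-01]
-0.23 -0.54 0 0 0 0.0070; -0.23 -0.54 0 0 0 0.0070; -0.23 -0.54 0 0 0 0.0070; -0.22 -0.54 0 0 0 0.0070; -0.22 -0.54 0 0 0 0.0070; -0.21 -0.55 0 0 0 0.0070; -0.21 -0.55 0 0 0 0.0070; -0.21 -0.55 0 0 0 0.0070; -0.20 -0.55 0 0 0 0.0070; -0.20 -0.55 0 0 0 0.0070; -0.19 -0.55 0 0 0 0.0070; -0.19 -0.55 0 0 0 0.0070
```

Emit:
{"name": "apply_moves", "arguments": {
  "plan": "-0.65 -1 0 0 0 0.014; -0.6 -1 0 0 0 0.014; -0.6 -1 0 0 0 0.014; -0.6 -1 0 0 0 0.014; -0.6 -1 0 0 0 0.014; -0.55 -1 0 0 0 0.014"
}}

```text
time_s: 10.95
tcp_pos: [0.4976, 0.0735, 0.0748]
tcp_rot: [29.5, 90.0, 16.3]
ft_force: [3.3, 4.2, -0.4]
width: 0.0004
```

Emit:
{"name": "apply_moves", "arguments": {
  "plan": "-0.55 -1 0 0 0 0.014; -0.55 -1.05 0 0 0 0.014; -0.5 -1.05 0 0 0 0.014; -0.5 -1.05 0 0 0 0.014"
}}

```text
time_s: 11.45
tcp_pos: [0.4955, 0.0695, 0.0748]
tcp_rot: [40.9, 89.9, 30.8]
ft_force: [3.8, 6.2, -1.5]
width: 0.0002
```

Emit:
{"name": "apply_moves", "arguments": {
  "plan": "-0.25 -0.55 0 0 0 0.007; -0.25 -0.55 0 0 0 0.007; -0.25 -0.55 0 0 0 0.007; -0.25 -0.55 0 0 0 0.007"
}}

```text
time_s: 11.95
tcp_pos: [0.4946, 0.0675, 0.0748]
tcp_rot: [53.7, 89.9, 45.2]
ft_force: [4.4, 7.6, -1.4]
width: 0.0004
```

Emit:
{"name": "apply_moves", "arguments": {
  "plan": "-0.2 -0.55 0 0 0 0.007; -0.2 -0.55 0 0 0 0.007; -0.2 -0.55 0 0 0 0.007; -0.2 -0.55 0 0 0 0.007"
}}

```text
time_s: 12.45
tcp_pos: [0.4938, 0.0656, 0.0748]
tcp_rot: [62.5, 89.9, 55.6]
ft_force: [4.7, 9.6, -1.6]
width: 0.0002
```

Emit:
{"name": "apply_moves", "arguments": {
  "plan": "-0.2 -0.55 0 0 0 0.007; -0.2 -0.55 0 0 0 0.007; -0.2 -0.55 0 0 0 0.007; -0.2 -0.55 0 0 0 0.007"
}}

```text
time_s: 12.95
tcp_pos: [0.4929, 0.0636, 0.0748]
tcp_rot: [66.7, 89.9, 61.4]
ft_force: [4.9, 10.6, -0.6]
width: 0.0004
```

Emit:
{"name": "apply_moves", "arguments": {
  "plan": "-0.2 -0.55 0 0 0 0.007; -0.2 -0.55 0 0 0 0.007; -0.15 -0.55 0 0 0 0.007"
}}

```text
time_s: 13.32
tcp_pos: [0.4924, 0.0622, 0.0748]
tcp_rot: [70.5, 89.9, 66.4]
ft_force: [4.8, 11.9, -1.8]
width: 0.0004
```

```bash
python3 -c "
from h import *
print(env.read_state()['ft_force'])
snap('top','t4');crop('t4',220,90,200,150,4,'c7')
snap('scene','s4');crop('s4',220,180,150,110,5,'c8')"
```

```text
[ 4.828724   11.89039603 -1.76195648]
```

View pics/c7.png

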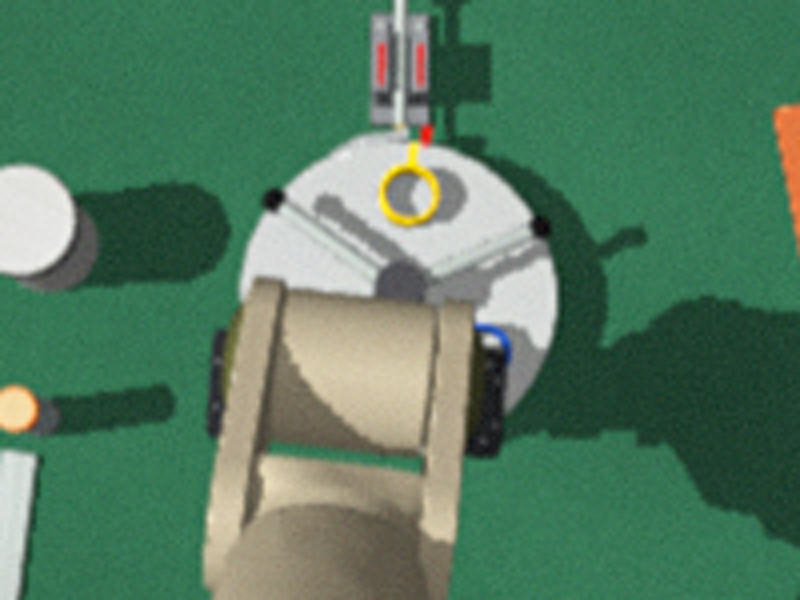

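View pics/c8.png

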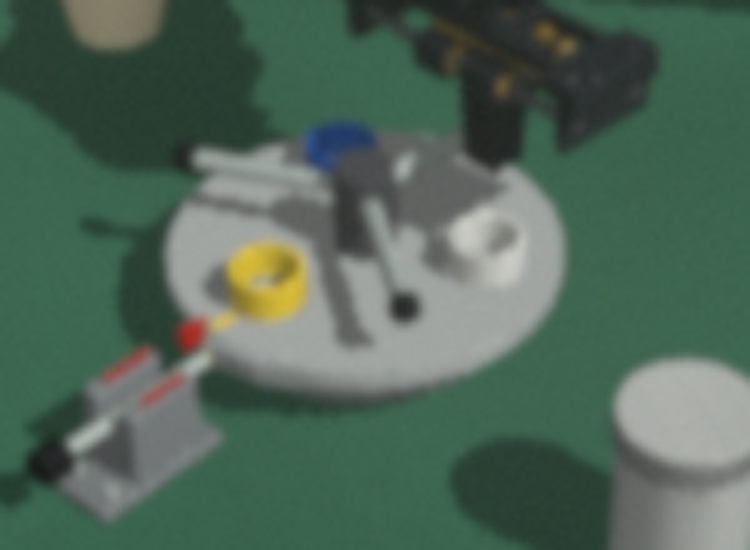

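Emit:
{"name": "apply_moves", "arguments": {
  "plan": "0.1 -0.5 0 0 0 0.007; 0.1 -0.5 0 0 0 0.007"
}}

```text
time_s: 13.68
tcp_pos: [0.4921, 0.0614, 0.0748]
tcp_rot: [98.1, 89.8, 94.8]
ft_force: [3.1, 12.2, 1.3]
width: 0.0005
```

```bash
python3 -c "
from h import *
print(yang('t4',409,194,220,90),yang('t4',541,227,220,90,z=.085,off=-60), yang('t4',273,199,220,90,z=.085,off=60))"
```

```text
-5.2370299322990945 -5.034417160747424 -6.153050633147473
```

Emit:
{"name": "apply_moves", "arguments": {
  "plan": "0.05 -0.5 0 0 0 0.007; 0.05 -0.5 0 0 0 0.007"
}}

```text
time_s: 13.92
tcp_pos: [0.4917, 0.0599, 0.0747]
tcp_rot: [135.0, 89.9, 132.6]
ft_force: [0.6, 7.9, 2.5]
width: 0.0005
```

Emit:
{"name": "apply_moves", "arguments": {
  "plan": "-0.1 -0.5 0 0 0 0.007"
}}

```text
time_s: 14.05
tcp_pos: [0.4915, 0.0587, 0.0747]
tcp_rot: [178.3, 89.9, 176.2]
ft_force: [-1.2, 2.7, 1.9]
width: 0.0003
```

Emit:
{"name": "apply_moves", "arguments": {
  "plan": "0 0 0 0 0 0; 0 0 0 0 0 0"
}}

```text
time_s: 14.3
tcp_pos: [0.4922, 0.0582, 0.0747]
tcp_rot: [-114.2, 90.0, -116.3]
ft_force: [-0.0, -0.4, -0.8]
width: 0.0001
```

```bash
python3 -c "
from h import *
print(env.read_state()['ft_force'])
snap('top','t5');crop('t5',220,90,200,150,4,'c9')
snap('scene','s5');crop('s5',220,180,150,110,5,'c10')"
```

```text
[-0.02523871 -0.40641713 -0.83943567]
```

View pics/c9.png

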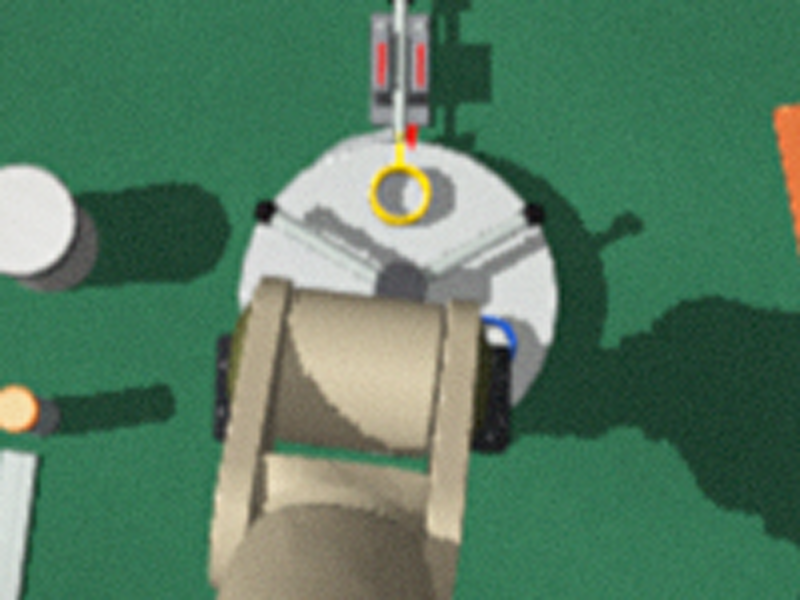

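View pics/c10.png

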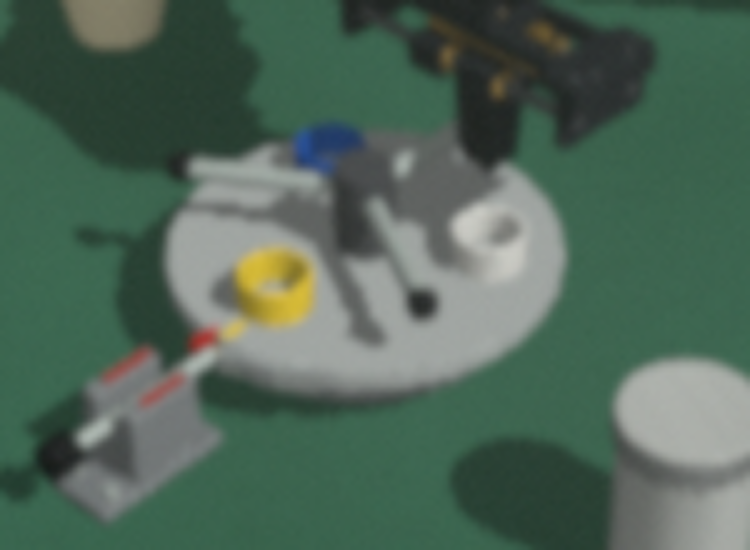

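Emit:
{"name": "apply_moves", "arguments": {
  "plan": "0 5 0 0 0 0; 0 10 0 0 0 0; 0 0 20 0 0 0; 0 0 50 0 0 0; 0 0 55 0 0 0; 0 40 0 0 0 0; 0 50 0 0 0 0; 0 50 0 0 0 0; 0 45 0 0 0 0; 0 0 0 0 0 0; 0 0 0 0 0 0",
  "claw": 1
}}

```text
time_s: 15.78
tcp_pos: [0.492, 0.2584, 0.1996]
tcp_rot: [-133.1, 90.0, -135.1]
ft_force: [-0.2, -0.3, -0.1]
width: 0.0879
```

```bash
python3 -c "
from h import *
print(pose())
snap('wrist','w6');snap('top','t6');crop('t6',220,90,200,150,4,'c11')
snap('scene','s6');crop('s6',220,180,200,130,4,'c12')"
```

```text
(array([0.49201968, 0.25841986, 0.19958014]), np.float64(87.9201446114117), array([[-4.34632581e-04,  3.62923491e-02,  9.99341121e-01],
       [-4.32519502e-04,  9.99341115e-01, -3.62925370e-02],
       [-9.99999812e-01, -4.48008443e-04, -4.18649060e-04]]))
```

View pics/w6.png

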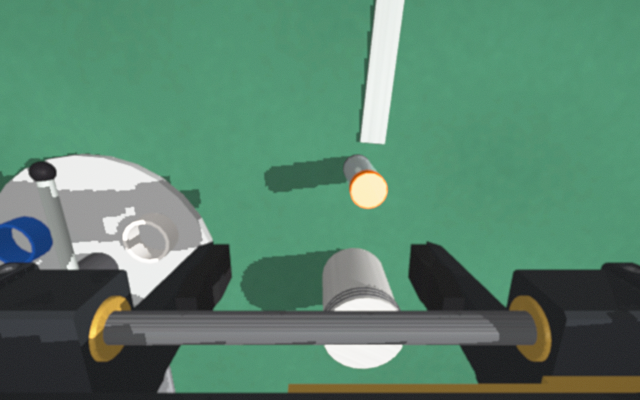

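View pics/c11.png

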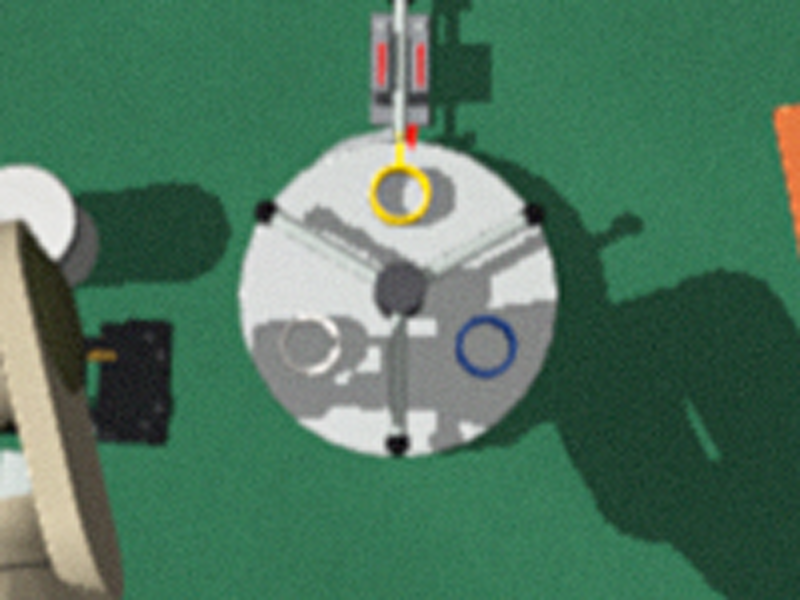

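View pics/c12.png

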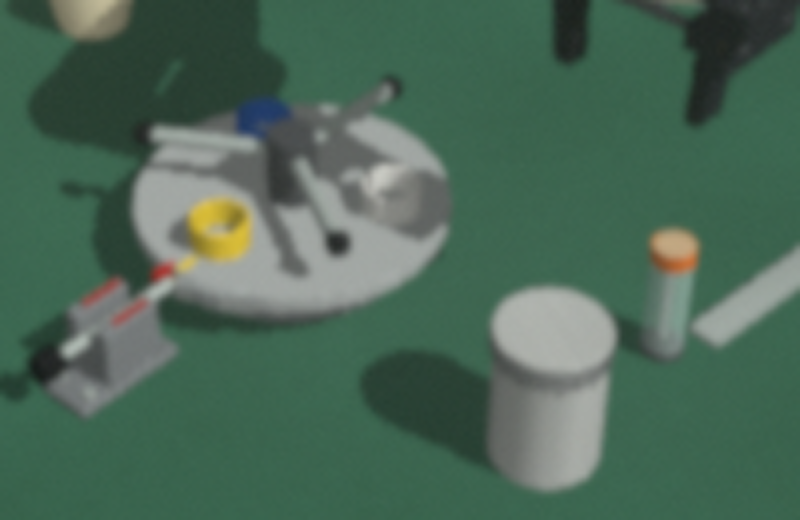

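```bash
python3 -c "
from h import *
f=lambda u,v,z:p2w('t6',220+(u-1.5)/4,90+(v-1.5)/4,z)
Y,W,B=[f(u,v,.069)[:2] for u,v in [(401,195),(312,346),(486,347)]]
c=(Y+W+B)/3;print(Y,W,B,c)
for q,o in((Y,0),(W,120),(B,-120)):
  d=q-c;print(np.hypot(*d),np.degrees(np.arctan2(d[1],d[0]))-o)
print([yang('t6',u,v,220,90,z=.085,off=o) for u,v,o in [(398,445,180),(265,212,60),(535,213,-60)]])
k=np.mean([f(u,v,.085)[:2] for u,v in [(398,445),(265,212),(535,213)]],0);print('k',k)
print('wrist W',p2w('w6',147,240,.069),'tube',p2w('w6',368,190,.092), 'foot',p2w('w6',358,163,0.0))
print('top tube', p2w('top0',200+(95-1.5)/4,70+(489-1.5)/4,.092))
s=lambda u,v,z:p2w('s6',220+(u-1.5)/4,180+(v-1.5)/4,z)
print('scene Y',s(220,217,.069),'tube',s(674,244,.092),'W',s(393,182,.069))
"
```

```text
[0.64212722 0.03257523] [0.53461846 0.09508151] [ 0.53427047 -0.02745343] [0.57033872 0.03340111]
0.0717932536053391 -0.6591140691489424
0.0712769892659997 0.07592200008348016
0.07074031864073267 -0.6550569834595592
[np.float64(-0.671022809221796), np.float64(-0.5537953499971309), np.float64(0.5607595389114977)]
k [0.57248888 0.03379186]
wrist W [0.53464579 0.09829903 0.069     ] tube [0.48759586 0.29774094 0.092     ] foot [0.48339632 0.29988295 0.        ]
top tube [0.48828763 0.29697061 0.092     ]
scene Y [0.64382294 0.0363267  0.069     ] tube [0.48913144 0.2996765  0.092     ] W [0.53593194 0.09986292 0.069     ]
```

Emit:
{"name": "apply_moves", "arguments": {
  "plan": "-4 39 0 0 0 0.036; 0 0 -30 0 0 0; 0 0 -30 0 0 0; 0 0 -20 0 0 0; 0 0 0 0 0 0; 0 0 0 0 0 0"
}}

```text
time_s: 16.68
tcp_pos: [0.4889, 0.2972, 0.1207]
tcp_rot: [18.7, 89.9, 18.6]
ft_force: [-0.3, -0.1, 0.3]
width: 0.0881
```

```bash
python3 -c "
from h import *
print(pose()[:2])
snap('wrist','w7')"
```

```text
(array([0.48887277, 0.29721813, 0.12073759]), np.float64(89.91044269265211))
```

View pics/w7.png

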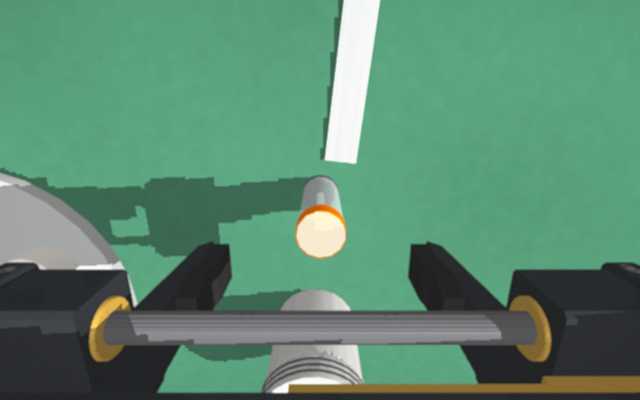

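```bash
python3 -c "
from h import *
print(p2w('w7',321,233,.092),p2w('w7',321,209.5+0,.078))"
```

```text
[0.48696413 0.29839205 0.092     ] [0.47744656 0.2984452  0.078     ]
```

Emit:
{"name": "apply_moves", "arguments": {
  "plan": "-1 0 -20 0 0 0; 0 0 -20 0 0 0; 0 0 -15 0 0 0; 0 0 -10 0 0 0; 0 0 0 0 0 0; 0 0 0 0 0 0"
}}

```text
time_s: 17.48
tcp_pos: [0.4876, 0.2976, 0.0553]
tcp_rot: [19.4, 89.9, 19.3]
ft_force: [0.1, -0.0, -0.1]
width: 0.0883
```

Emit:
{"name": "apply_moves", "arguments": {
  "plan": "0 0 0 0 0 0; 0 0 0 0 0 0; 0 0 0 0 0 0; 0 0 0 0 0 0; 0 0 0 0 0 0; 0 0 0 0 0 0",
  "claw": -0.6,
  "squeeze": 10
}}

```text
time_s: 18.23
tcp_pos: [0.4873, 0.2975, 0.0547]
tcp_rot: [-151.1, 90.0, -151.1]
ft_force: [0.3, 1.2, -0.3]
width: 0.0299
```

Emit:
{"name": "apply_moves", "arguments": {
  "plan": "0 0 0 0 0 0; 0 0 0 0 0 0; 0 0 10 0 0 0; 0 0 30 0 0 0; 0 0 45 0 0 0; 0 0 45 0 0 0; 0 0 15 0 0 0; 0 0 0 0 0 0; 0 0 0 0 0 0",
  "claw": -1,
  "squeeze": 12
}}

```text
time_s: 19.35
tcp_pos: [0.4867, 0.2973, 0.198]
tcp_rot: [-160.1, 89.8, -160.1]
ft_force: [0.9, -0.1, 0.2]
width: 0.0285
```

```bash
python3 -c "
from h import *
print(pose())
snap('wrist','w8');snap('scene','s8');crop('s8',330,120,150,120,5,'c13')"
```

```text
(array([0.4867011 , 0.29725894, 0.19796252]), np.float64(89.95147339175682), array([[-2.99030815e-03,  8.46948491e-04,  9.99995170e-01],
       [-1.07967782e-03,  9.99999056e-01, -8.50180367e-04],
       [-9.99994946e-01, -1.08221491e-03, -2.98939089e-03]]))
```

View pics/w8.png

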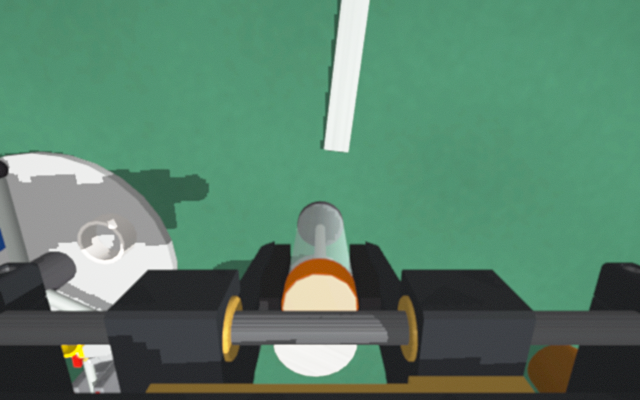

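View pics/c13.png

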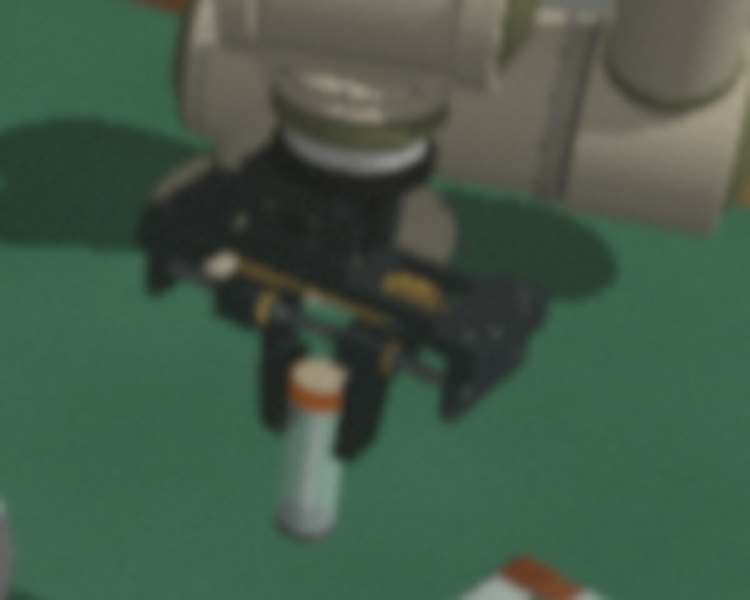

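```bash
python3 -c "
from h import *
print('base',p2w('w8',320,223,.143),'cap',p2w('w8',320,294,.235))
print('pred base pix',w2p('w8',[.4867,.2973,.143]), 'W', p2w('w8',101,241,.069))"
```

```text
base [0.48859724 0.29777787 0.143     ] cap [0.48215533 0.2978327  0.235     ]
pred base pix [319.27098492 220.29461529] W [0.53489922 0.09728974 0.069     ]
```

Emit:
{"name": "apply_moves", "arguments": {
  "plan": "10 -16 0 0 0 0; 20 -34 0 0 0 0; 20 -34 0 0 0 0; 20 -34 0 0 0 0; 20 -34 0 0 0 0; 20 -34 0 0 0 0; 20 -34 0 0 0 0; 16 -27 0 0 0 0; 10 -16 0 0 0 0; 0 0 0 0 0 0; 0 0 0 0 0 0; 0 0 0 0 0 0"
}}

```text
time_s: 20.95
tcp_pos: [0.6429, 0.0355, 0.2]
tcp_rot: [66.2, 90.0, 66.2]
ft_force: [0.4, 0.3, -0.2]
width: 0.0284
```

```bash
python3 -c "
from h import *
print(pose()[:2])
snap('wrist','w9');crop('w9',220,100,200,150,4,'c14');snap('scene','s9');crop('s9',200,140,150,120,5,'c15')"
```

```text
(array([0.6429157 , 0.03550167, 0.19995591]), np.float64(90.0281790563846))
```

View pics/c14.png

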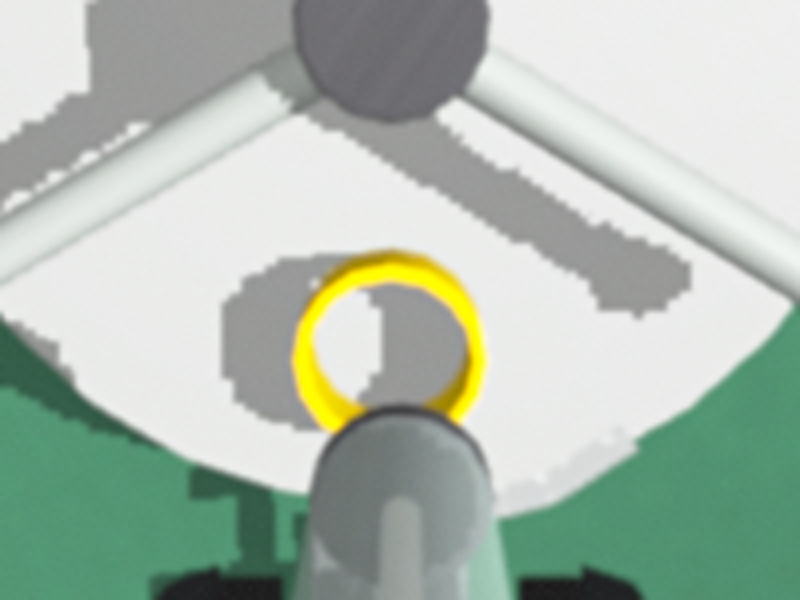

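View pics/c15.png

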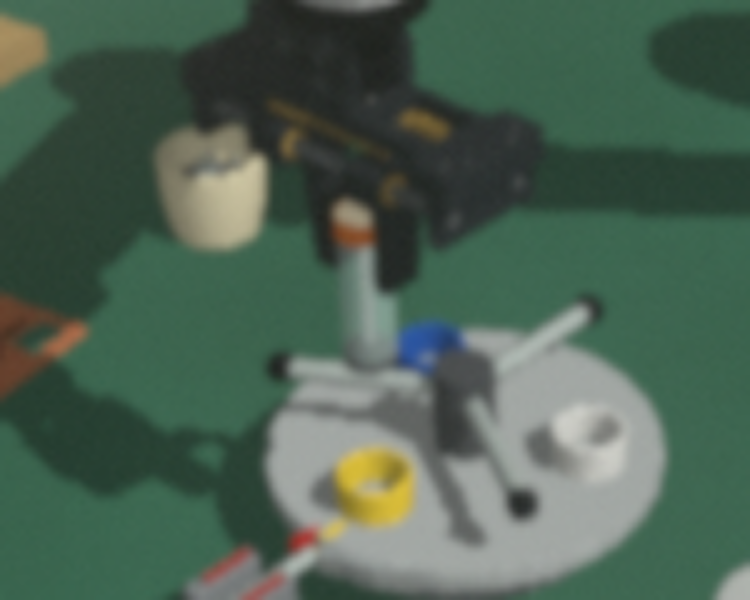

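```bash
python3 -c "
from h import *
f=lambda u,v,z:p2w('w9',220+(u-1.5)/4,100+(v-1.5)/4,z)
print('base',f(400,491,.145))
# ring inner top rim: left 297 right 485 outer
for z in (.069,): print('Y outer',f(391,345,z), 'L',f(293,355,z),'R',f(487,355,z),'top',f(390,250,z))
print('hub',f(392,22,.102))
for X in ([.6429,.0355,.237],[.6429,.0355,.145],[.643,.033,.069]):
  q=w2p('s9',X); print('scene pred c15',(q-[200,140])*5+2)
  q=w2p('w9',X); print('wrist pred c14',(q-[220,100])*4+1.5)
"
```

```text
base [0.64455099 0.03586704 0.145     ]
Y outer [0.63993239 0.03385937 0.069     ] L [0.64221899 0.01239711 0.069     ] R [0.64217326 0.05487692 0.069     ] top [0.61894497 0.03366846 0.069     ]
hub [0.57140751 0.03434483 0.102     ]
scene pred c15 [361.19431904 208.69585059]
wrist pred c14 [395.76939708 819.13331511]
scene pred c15 [369.16687123 356.97832745]
wrist pred c14 [397.77001199 481.58464569]
scene pred c15 [371.86279054 468.16956896]
wrist pred c14 [387.09380148 358.53724034]
```

Emit:
{"name": "apply_moves", "arguments": {
  "plan": "-1.5 -2 0 0 0 0; 0 0 -20 0 0 0; 0 0 -25 0 0 0; 0 0 -15 0 0 0; 0 0 0 0 0 0; 0 0 0 0 0 0; 0 0 0 0 0 0"
}}

```text
time_s: 21.92
tcp_pos: [0.6422, 0.0325, 0.1407]
tcp_rot: [-8.5, 89.9, -8.6]
ft_force: [-1.0, -0.4, -1.0]
width: 0.0285
```

```bash
python3 -c "
from h import *
print(pose()[:2])
snap('wrist','w10');crop('w10',220,100,200,150,4,'c16');snap('scene','s10');crop('s10',230,170,100,80,8,'c17')
x,y,z=pose()[0]
for X in ([x,y,z+.037],[x,y,z-.055],[.643,.033,.069]):
  q=w2p('s10',X); print('scene pred c17',(q-[230,170])*8+3.5)
  q=w2p('w10',X); print('wrist pred c16',(q-[220,100])*4+1.5)
"
```

```text
(array([0.64216924, 0.03247283, 0.14070142]), np.float64(89.95800356159032))
scene pred c17 [342.05782407 245.81031551]
wrist pred c16 [396.22973358 816.04499474]
scene pred c17 [354.2730228  469.57841362]
wrist pred c16 [398.22061207 479.42286794]
scene pred c17 [355.28046487 509.37131033]
wrist pred c16 [401.19841935 451.68952202]
```

View pics/c16.png

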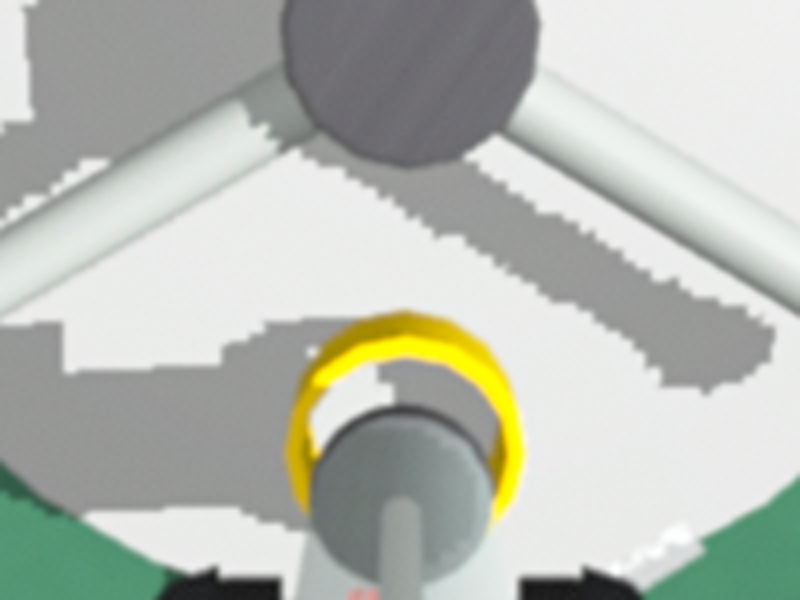

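View pics/c17.png

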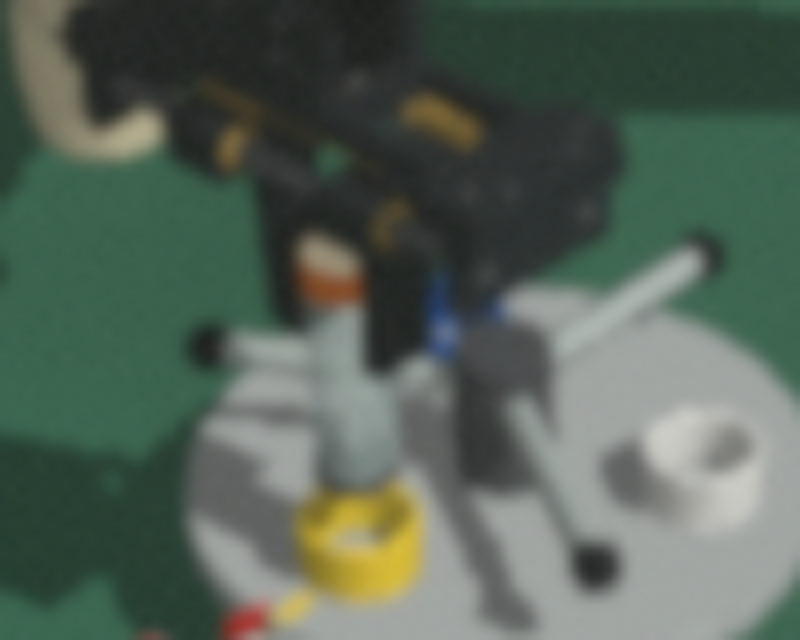

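```bash
cat > fit.py <<'E'
from h import *
a=np.linspace(0,2*np.pi,361)
def ext(n,cx,cy,r,z,u0,v0,k=4):
    P=np.array([(w2p(n,[cx+r*np.cos(t),cy+r*np.sin(t),z])-[u0,v0])*k+1.5 for t in a]); return P[:,0].min(),P[:,0].max(),P[:,1].min(),P[:,1].max(), P[P[:,0].argmin(),1]
E
python3 -c "
from fit import *
for cx in (.640,.642,.644): print(cx,'Y outer',np.round(ext('w10',cx,.0335,.0215,.069,220,100)),'inner',np.round(ext('w10',cx,.0335,.018,.069,220,100)))
for cx in (.640,.642,.644): print(cx,'base',np.round(ext('w10',cx,.0325,.0145,.0857,220,100)))
for cx in (.569,.571,.573): print(cx,'hub',np.round(ext('w10',cx,.0335,.018,.102,220,100)))
"
```

```text
0.64 Y outer [282. 527. 316. 548. 432.] inner [301. 507. 336. 530. 434.]
0.642 Y outer [282. 526. 328. 559. 442.] inner [302. 506. 347. 541. 445.]
0.644 Y outer [282. 526. 339. 569. 453.] inner [302. 506. 359. 551. 455.]
0.64 base [309. 487. 384. 550. 467.]
0.642 base [310. 487. 396. 561. 479.]
0.644 base [310. 486. 407. 572. 490.]
0.569 hub [ 272.  538. -124.  153.   14.]
0.571 hub [ 272.  537. -108.  167.   29.]
0.573 hub [273. 537. -92. 182.  44.]
```

```bash
python3 -c "
from fit import *
crop('w10',280,165,80,60,10,'c18'); crop('s10',260,205,50,42,14,'c19')
n='w10'
for cx in (.640,.642,.644): print(cx,'Y outer',np.round(ext(n,cx,.0335,.0215,.069,280,165,10)),'inner',np.round(ext(n,cx,.0335,.018,.069,280,165,10)),'innerfloor',np.round(ext(n,cx,.0335,.018,.047,280,165,10)))
for cx in (.642,.644): print(cx,'base',np.round(ext(n,cx,.0325,.0145,.0857,280,165,10)))
n='s10'
for cx in (.642,.644): print(cx,'Y outer',np.round(ext(n,cx,.0335,.0215,.069,260,205,14)),'inner',np.round(ext(n,cx,.0335,.018,.069,260,205,14)),'bot',np.round(ext(n,cx,.0335,.0215,.047,260,205,14)))
for cx in (.642,.644): print(cx,'base',np.round(ext(n,cx,.0325,.0145,.0857,260,205,14)))
"
```

```text
0.64 Y outer [102. 714. 139. 719. 427.] inner [151. 664. 188. 674. 432.] innerfloor [172. 642. 114. 563. 340.]
0.642 Y outer [102. 713. 167. 744. 454.] inner [152. 664. 216. 699. 459.] innerfloor [173. 642. 140. 587. 365.]
0.644 Y outer [103. 713. 195. 769. 480.] inner [153. 663. 245. 725. 486.] innerfloor [173. 641. 166. 611. 389.]
0.642 base [172. 614. 337. 751. 545.]
0.644 base [173. 614. 366. 779. 573.]
0.642 Y outer [ 92. 313. 328. 465. 401.] inner [110. 295. 339. 453. 400.] bot [ 98. 316. 415. 553. 489.]
0.644 Y outer [ 85. 306. 333. 470. 406.] inner [103. 288. 343. 458. 405.] bot [ 91. 309. 419. 558. 494.]
0.642 base [120. 270. 280. 372. 329.]
0.644 base [113. 263. 285. 377. 334.]
```

View pics/c18.png

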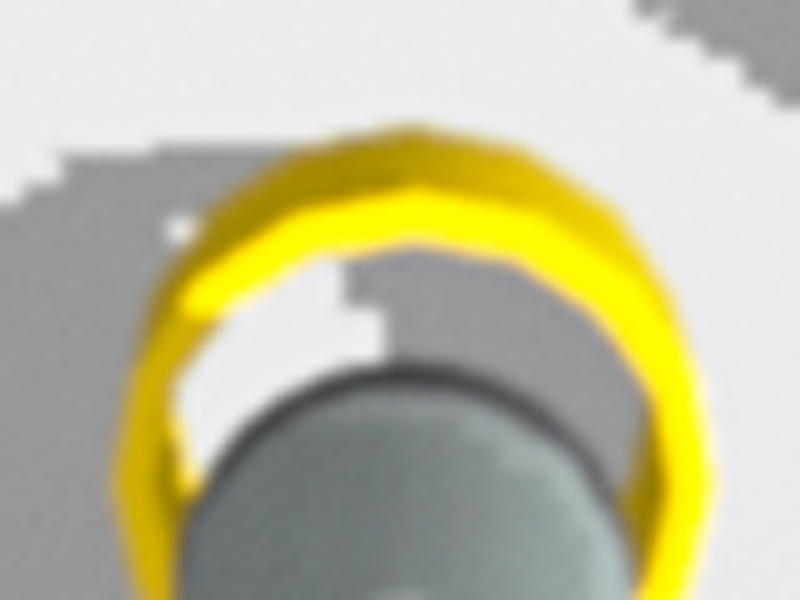

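View pics/c19.png

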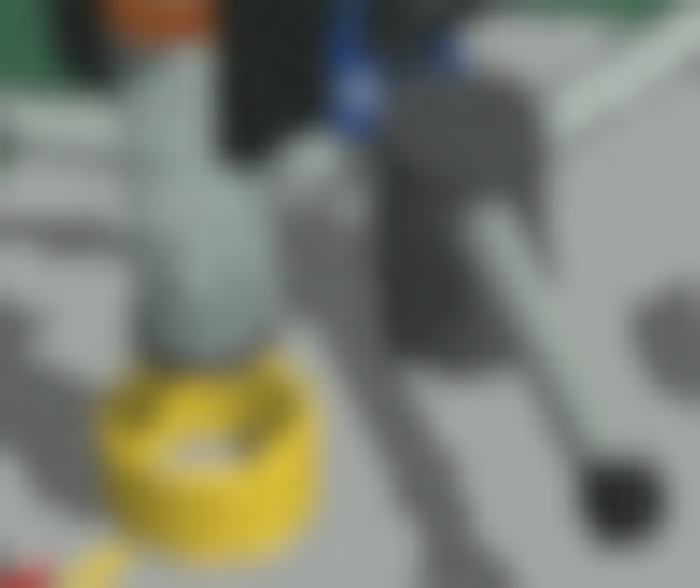

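Emit:
{"name": "apply_moves", "arguments": {
  "plan": "0.2 0.4 -4 0 0 0; 0 0 -4 0 0 0; 0 0 -4 0 0 0; 0 0 -3 0 0 0; 0 0 0 0 0 0"
}}

```text
time_s: 22.65
tcp_pos: [0.6419, 0.0329, 0.1244]
tcp_rot: [172.5, 90.0, 172.4]
ft_force: [-0.1, 0.2, -0.2]
width: 0.0284
```

Emit:
{"name": "apply_moves", "arguments": {
  "plan": "0 0 -2 0 0 0; 0 0 -2 0 0 0; 0 0 -2 0 0 0; 0 0 0 0 0 0"
}}

```text
time_s: 23.15
tcp_pos: [0.6419, 0.0329, 0.1185]
tcp_rot: [178.0, 90.0, 178.0]
ft_force: [-0.0, 0.4, -0.5]
width: 0.0289
```

```bash
python3 -c "
from fit import *
print(pose()[0])
snap('wrist','w11');crop('w11',280,165,80,60,10,'c20')
"
```

```text
[0.64191292 0.03288947 0.11854831]
```

View pics/c20.png

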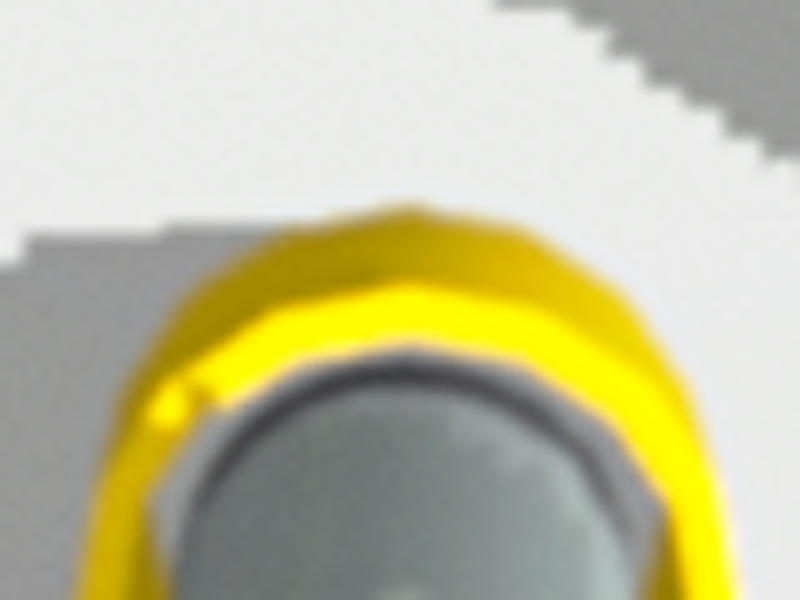

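Emit:
{"name": "apply_moves", "arguments": {
  "plan": "0.8 0 -1 0 0 0; 0 0 -2 0 0 0; 0 0 -2 0 0 0; 0 0 -2 0 0 0; 0 0 -2 0 0 0; 0 0 -1 0 0 0; 0 0 -1 0 0 0; 0 0 0 0 0 0"
}}

```text
time_s: 24.2
tcp_pos: [0.6428, 0.0329, 0.1077]
tcp_rot: [174.0, 90.0, 173.9]
ft_force: [-0.5, 0.1, -0.8]
width: 0.0285
```

Emit:
{"name": "apply_moves", "arguments": {
  "plan": "0 0 -1 0 0 0; 0 0 -1 0 0 0; 0 0 -0.5 0 0 0; 0 0 0 0 0 0"
}}

```text
time_s: 24.7
tcp_pos: [0.6428, 0.0329, 0.1052]
tcp_rot: [172.5, 90.0, 172.4]
ft_force: [-0.1, -0.3, -0.5]
width: 0.0284
```

Emit:
{"name": "apply_moves", "arguments": {
  "plan": "0 0 -0.5 0 0 0; 0 0 -0.5 0 0 0; 0 0 -0.5 0 0 0; 0 0 -0.5 0 0 0; 0 0 0 0 0 0"
}}

```text
time_s: 25.32
tcp_pos: [0.6428, 0.0329, 0.1032]
tcp_rot: [-172.6, 90.0, -172.6]
ft_force: [-0.7, -0.3, -0.6]
width: 0.0286
```

Emit:
{"name": "apply_moves", "arguments": {
  "plan": "0 0 -0.5 0 0 0; 0 0 -0.5 0 0 0; 0 0 0 0 0 0"
}}

```text
time_s: 25.7
tcp_pos: [0.6428, 0.0329, 0.1022]
tcp_rot: [171.0, 90.0, 171.0]
ft_force: [-0.0, -0.1, -0.5]
width: 0.0286
```

Emit:
{"name": "apply_moves", "arguments": {
  "plan": "0 0 -0.5 0 0 0; 0 0 -0.5 0 0 0; 0 0 0 0 0 0"
}}

```text
time_s: 26.08
tcp_pos: [0.643, 0.0329, 0.1017]
tcp_rot: [-7.6, 90.0, -7.7]
ft_force: [-0.6, 1.6, 3.7]
width: 0.0283
```

```bash
python3 -c "
from fit import *
print(pose()[0],env.read_state()['ft_force'])
snap('wrist','w12');crop('w12',270,160,100,75,8,'c21');snap('scene','s12');crop('s12',230,170,100,80,8,'c22')
"
```

```text
[0.64296595 0.03291882 0.10168999] [-0.59741011  1.63790298  3.66932676]
```

View pics/c21.png

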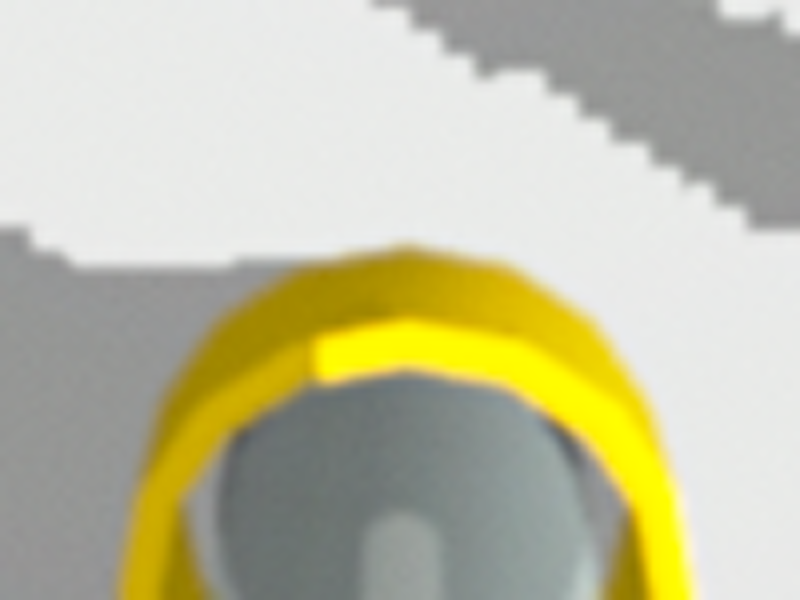

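View pics/c22.png

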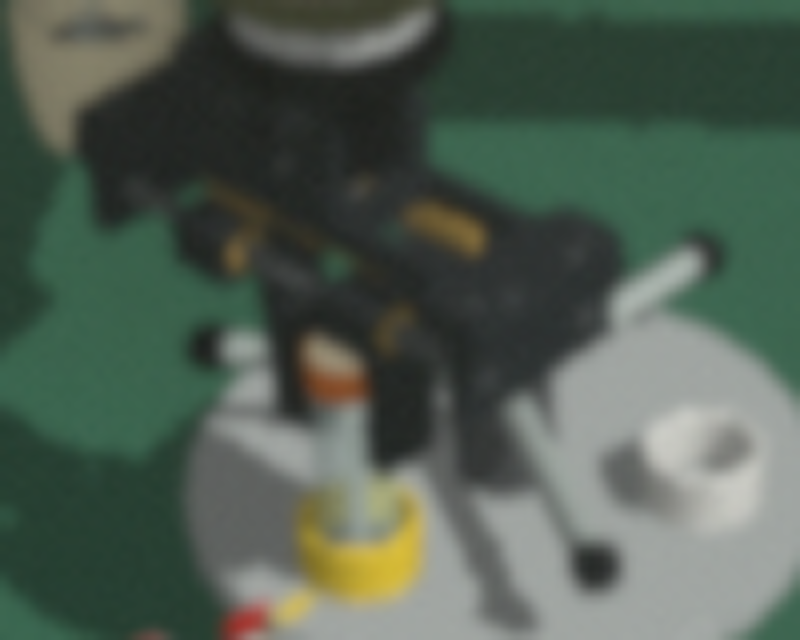

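Emit:
{"name": "apply_moves", "arguments": {
  "plan": "0 0 0 0 0 0; 0 0 0 0 0 0; 0 0 0 0 0 0; 0 0 0 0 0 0; 0 0 0 0 0 0; 0 0 0 0 0 0",
  "claw": 0.1
}}

```text
time_s: 26.92
tcp_pos: [0.6428, 0.0329, 0.1013]
tcp_rot: [-159.3, 90.0, -159.4]
ft_force: [0.7, -0.4, 0.6]
width: 0.0485
```

Emit:
{"name": "apply_moves", "arguments": {
  "plan": "0 0 5 0 0 0; 0 0 15 0 0 0; 0 0 30 0 0 0; 0 0 40 0 0 0; 0 0 40 0 0 0; -40 40 20 0 0 0; -40 50 0 0 0 0; -40 50 0 0 0 0; 0 0 0 0 0 0; 0 0 0 0 0 0"
}}

```text
time_s: 28.18
tcp_pos: [0.5251, 0.1703, 0.2522]
tcp_rot: [-5.7, 89.9, -5.7]
ft_force: [1.0, 0.7, 0.3]
width: 0.0489
```

```bash
python3 -c "
from fit import *
print(pose()[0],env.read_state()['ft_force'])
snap('top','t13');crop('t13',220,90,200,150,4,'c23');snap('scene','s13');crop('s13',220,180,120,90,6,'c24')
"
```

```text
[0.52511042 0.17030316 0.25215654] [1.01457886 0.72533735 0.33429639]
```

View pics/c23.png

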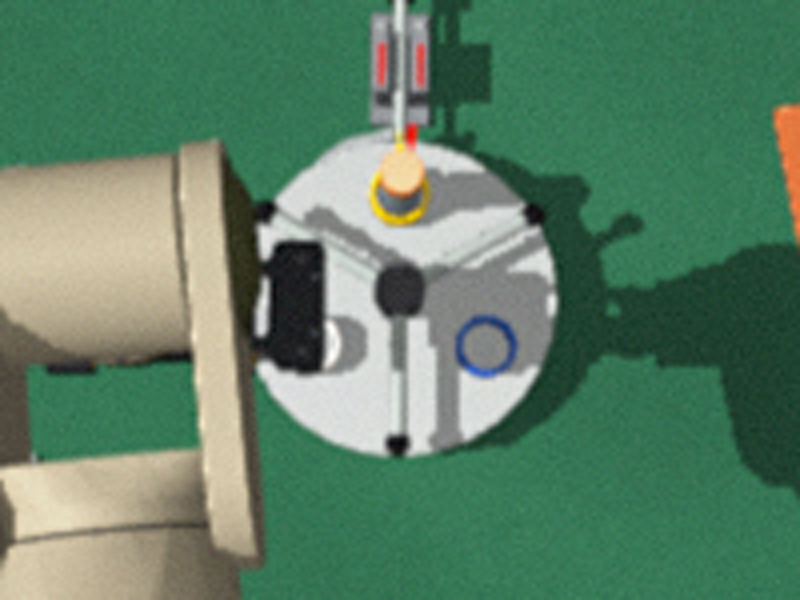

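View pics/c24.png

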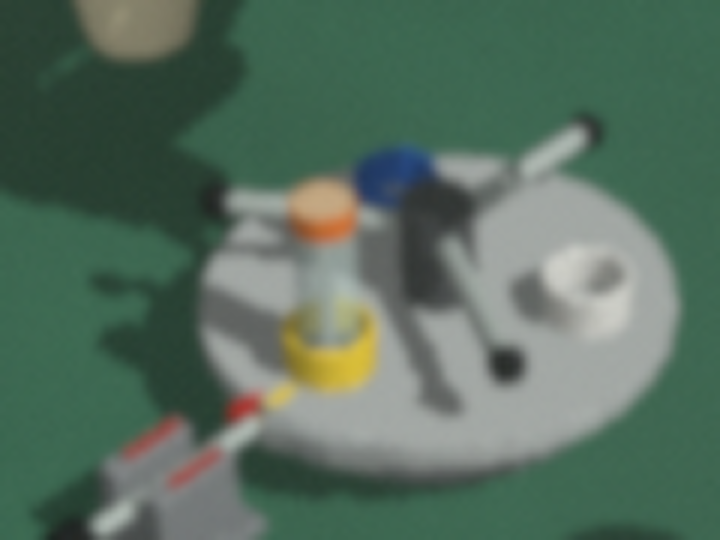

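```bash
python3 -c "
from fit import *
print(p2w('t13',220+(403-1.5)/4,90+(172-1.5)/4,.139),p2w('t13',220+(401-1.5)/4,90+(195-1.5)/4,.069))
print(env.sign_off())"
```

```text
[0.64341468 0.03232554 0.139     ] [0.64212722 0.03257523 0.069     ]
the job is handed in; nothing more can be done
None
```

The plunger clicked home and the tube is standing in the yellow socket. I handed the job in at about 28 s of the 72 s allowed.

- **Carousel:** I pushed the spoke opposite the yellow socket with the shut fingers. The force readings, taken at the end of each move call, peaked at about 13 N and fell to 0 at the click. The pictures showed the disc jump ahead and the plunger knob drop inward. The last pictures, after I let go of the tube, show the socket and stop lug in the same place.
- **Tube:** I gripped it near the top and lowered it in small steps. It met the floor at 3.7 N with the tool at the expected height, and then I opened the fingers and backed clear. The final picture puts the cap within about 1.3 mm of the socket centre, which means upright to about 0.02 rad.
- **Other objects:** I never went near the canister, staple pot, plate or square, and every pass over them was well clear. I did not measure their positions again at the end.
- **Checks that disagreed:** the three cameras differed by 2 to 5 mm in absolute position. I therefore centred the tube using its position relative to the collar in the wrist camera picture. The force reading still drifts by about 1 N in free air, so a light touch would not show up in it. The arm was clear of everything in the pictures.

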